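# Set a burnisher head in the bench collet and tighten it

### The job

Take the blue burnisher head from the wooden rack and set it shank down into the nose of the bench collet, pressing it gently past the light drag until you feel it stand fully home on the seat inside. Then swing the red-handled lever of the collet nut clockwise (seen from above) until the jaws grip the shank snugly, without forcing it, and let go. Leave the other heads in the rack and everything else on the counter where it is.

Things in the scene. Friction and masses are not known exactly. Their poses are not given: they have to be found in the camera images.
- head_blue: Head to be set: steel shank 10 mm across, 55 mm long, its foot tapered (7 mm at the tip, full width 6 mm up); above it a round blue plastic grip 20 mm across from 55 to 95 mm, then a 14 mm steel ball, top at 113 mm. About 90 g. Origin at the centre of the foot; z up the shank. Starts upright in one hole of the rack, foot on the counter. Grip it by the blue plastic from above
- head_red: Same head with a red grip, in another hole of the rack; leave it there
- head_yellow: Same head with a yellow grip, in another hole of the rack; leave it there
- rack: Fixed wooden block 60 x 180 x 45 mm with a row of three through holes of 12 mm along its own y, 55 mm apart (middle one at the centre). Origin at the centre of its underside
- stand: Fixed bench collet: grey foot 100 mm across, 33 mm column, on top a fixed nose 27 mm across ending 75 mm above the counter. A brass countersink 19 mm wide narrows to a vertical bore of 11.6 mm. From 30 mm below the nose's top two spring pads drag on the shank (about 5 N, up to 10 N as the foot enters; its own weight does not overcome it). Origin at the centre of the underside
- nose (a point): Centre of the mouth of the collet's nose, on the bore axis, 75 mm above the counter; z up
- seat: Brass seat at the bottom of the bore on which the shank's foot must stand; origin at the centre of its upper face. Screw-adjusted to between 36 and 44 mm below the nose's top, differently each time and hidden inside. Contact with it is a firm stop: 10 to 15 N of press (drag included) is plenty, over 25 N on it counts as forced
- jaw_a: One of the two jaws inside the nose, 22 mm below its top, hidden inside, about 9 x 10 mm; origin near the bore axis. Turning the nut moves both jaws evenly towards the shank
- jaw_b: The opposite jaw. A snug grip is 20 to 60 N of each jaw on the shank
- nut: Dark ring 45 mm across round the nose, 53 to 71 mm above the counter, lever bar at 62 mm. Origin on the axis at its underside; own x along the lever. Clockwise from above closes the jaws. About 5 N at the red handle turns it freely until the jaws meet the shank, after 0.3 to 1.3 rad, differing each time; then the force rises over some 0.5 rad: 3 N more is snug, 5 N more forced. Stays where left
- handle (a point): Centre of the top of the upright red handle on the nut's lever: 15 mm across, its top 97 mm and its foot 55 mm above the counter, 80 mm from the nut's axis, free all round; it starts on the far or left side of the stand, with room for a full swing clockwise
- ink_jar: Amber ink jar 56 mm across, 70 mm high; bystander, leave alone
- gesso_jar: White gesso jar 72 mm across, 85 mm high; bystander
- medium_bottle: Clear glass bottle 48 mm across, 120 mm high; bystander
- brayer: Ink roller with wooden handle, about 100 x 160 mm, 36 mm high, lying; bystander
- eraser: White eraser 45 x 24 x 13 mm; bystander
- colour_tin: Flat black tin of colours 110 x 210 x 22 mm; bystander

How it is judged:
By the outcome, as a careful person would: the job done as asked, in the order asked, and still so for the second after the job is handed in, with the robot touching nothing.
It also fails if it takes over 72 s, if anything falls off the work surface, if the arm or the gripper's body presses on something with over 40 N, if the wrist force passes 120 N, or if a joint passes its speed limit or range.

### The arm

A 6-joint arm with a two-finger parallel gripper is mounted at the origin on the work surface. World frame = base frame: x ahead of the robot, y to its left, z up, the work surface at z = 0. Lengths are in mm, angles in rad, forces in N, time in s.
With the tool pointing down it reaches from about 250 to 775 mm from the base axis. Payload 4 kg.
Tool frame: the origin (TCP) lies midway between the tips of the shut fingers; the grasp point (between the pads) lies 19 mm behind it; z points along the fingers, y is the line along which they close (so a half turn about z gives the same grasp; the last joint's range is limited). The gripper opens to 85 mm and grips with 20 to 120 N. Pads are 22 mm wide; open, the fingers measure 114 mm over their backs; the gripper's body (76 mm by 85 mm) begins 54 mm behind the grasp point. The pads swing forward as they close: fully open they stand 13 mm farther back than shut.
Start: joints at [-1.429, 0.087, 1.371, -0, 1.684, -0.103], TCP at [133.295, -533.62, 231.341] pointing down, gripper open.
Joint ranges: [-3.1, 3.1], [-0.76, 2.03], [0.27, 2.55], [-1.08, 4.22], [0.17, 2.65], [-2.57, 2.57]. Speed limits (rad/s): [2.79, 2.79, 3.14, 3.14, 3.14, 3.14].

### API

Orientations are given as a unit quaternion [w, x, y, z].
In Python, from workcell import robot gives the robot as it stands.
- The arm moves only by the shell command python3 -m crank 'ROWS'. ROWS is a JSON object of lists of equal length, an entry for each row: "grip": the closure in counts, from 0 (fully open) to 255 (shut); "linear": the shift along the tool's x, y, z in m, a list of three; "yaw": the turn about the tool's z in rad. In form: {"grip": [grip, ...], "linear": [[dx, dy, dz], ...], "yaw": [yaw, ...]}. A call has 1 to 8 rows; each row is the pose to reach, as a shift and turn from the pose commanded when the call began, along the tool's axes at that moment; what a row does not reach only later rows make up. A row lasts 1/12 s, in which the tool goes at most 41.7 mm and 7.16 degrees, less where a joint would pass 70% of its speed; a pose out of reach is approached as far as the arm can. A call with a gripper value outside its range is refused whole. The fingers move at their own pace and stop on an object; the grip force is fixed at half the most. Time passes only in rows, so rows that repeat a pose let the fingers close. It gives the time, the measured TCP pose, the force, the opening and the grip force at its end, in the units of the state.
- robot.observe(): the state, without advancing time (a new reading comes with each control period).
- robot.grab_frame(name): name is "scene" or "top" or "wrist"; returns the picture (384x512x3 uint8, red, green, blue); there is no depth.
- robot.camera_params(name): a dict with "intrinsics" (3x3 intrinsics, pixels), "origin" and "orientation" of the camera in the world; the wrist camera has in their place "hand_eye" (4x4, takes a point from camera to tool coordinates, whose origin is the TCP and whose axes are the flange's). Camera axes: x right, y up, looking along -z (the intrinsics and any distortion apply to the point x, -y, -z); pixel columns grow to the right and rows downward; lengths in mm; the calibration is good to about 2 mm. The wrist camera is an equidistant fisheye: a pixel r from the principal point sees the ray r / f radians off the axis. A picture is of the moment at which its call begins: read the wrist's pose just before it. camera_params takes no time and is no camera call.
- robot.job_done(): hands the job in; it is judged then, once.
The state is a dict: "clock": time; "qpos": joint angles; "joint_velocities": joint speeds; "effort": joint torques, N m; "ee_pos": TCP position; "ee_rot": TCP orientation; "ft_force": force on the tool from outside, world axes, zero at the start; "ft_torque": the same for the moment, N m; "gripper_width": finger opening in mm; "grasp_force": force on a finger pad.
Only numpy, scipy, OpenCV 4.12 (cv2) and the standard library are available. Lean on these libraries where they do the work, as an engineer would, in place of code of your own. Each camera call takes 0.05 s, during which the arm holds its last target. There are 200 camera calls.

## Working session

There is one attempt and no reset: what is moved stays moved. The work goes in short steps, Python scripts to look and compute and a shell command to move; the robot and the scene stay as the last step left them, time stands still between calls to the robot, and variables do not carry over. Pictures are saved under pics/ and viewed, at most 13 in all, crops included, and the job is handed in when it is done.

```bash
mkdir -p pics; ls; python3 - <<'E'
from workcell import robot
import cv2
print(robot.observe())
for n in("scene","top"):
    f=robot.grab_frame(n); cv2.imwrite(f"pics/{n}0.png",f[:,:,::-1]); print(n,robot.camera_params(n))
print(robot.camera_params("wrist"))
E
cd pics; python3 -c "
import cv2,numpy as np
cv2.imwrite('both0.png',cv2.resize(np.hstack([cv2.imread('scene0.png'),cv2.imread('top0.png')]),(800,300)))"
```

```text
pics
{'clock': 0.0, 'qpos': array([-1.42905656e+00,  8.79528174e-02,  1.37228911e+00,  1.31183580e-05,
        1.68355883e+00, -1.03141745e-01]), 'joint_velocities': array([-0.00136238, -0.00074327, -0.00167345, -0.00152914, -0.0001211 ,
        0.00076048]), 'effort': array([-4.47370167e-04, -3.51869953e+01, -3.13273680e+01, -1.31389634e-04,
        1.06397565e-02, -7.62264193e-06]), 'ee_pos': array([ 133.2498026 , -533.10415034,  230.12261354]), 'ee_rot': array([-1.10397212e-03,  9.92512796e-01,  1.22135703e-01, -1.47886685e-05]), 'ft_force': array([-0.3121334 , -0.14298205,  0.33277478]), 'ft_torque': array([ 0.00694481, -0.00473155, -0.03061076]), 'grasp_force': 0.0, 'gripper_width': 85.58918238857129}
scene {'intrinsics': array([[448.44724636,   0.        , 257.4564887 ],
       [  0.        , 448.44724636, 192.81902795],
       [  0.        ,   0.        ,   1.        ]]), 'origin': array([1023.81214062, -585.39997188,  843.5819965 ]), 'orientation': array([0.86430039, 0.36372332, 0.12562485, 0.32389593])}
top {'intrinsics': array([[351.61482761,   0.        , 257.95288461],
       [  0.        , 351.61482761, 187.55858038],
       [  0.        ,   0.        ,   1.        ]]), 'origin': array([410.63766738,  15.16822472, 937.95382597]), 'orientation': array([-0.69696446, -0.04728519,  0.06168615,  0.71288111])}
{'intrinsics': array([[297.31863964,   0.        , 255.77529614],
       [  0.        , 297.31863964, 191.43107117],
       [  0.        ,   0.        ,   1.        ]]), 'hand_eye': array([[-1.96799605e-04,  9.53715952e-01,  3.00708904e-01,
         7.70796922e+01],
       [ 9.99999932e-01,  2.81387542e-04, -2.37984956e-04,
         3.56406426e-01],
       [-3.11585788e-04,  3.00708836e-01, -9.53715942e-01,
        -1.42712584e+02],
       [ 0.00000000e+00,  0.00000000e+00,  0.00000000e+00,
         1.00000000e+00]])}
```

View pics/top0.png

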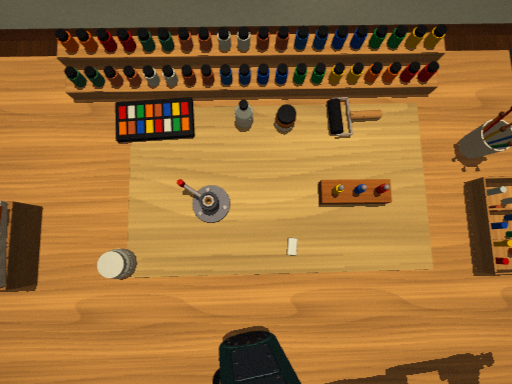

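View pics/scene0.png

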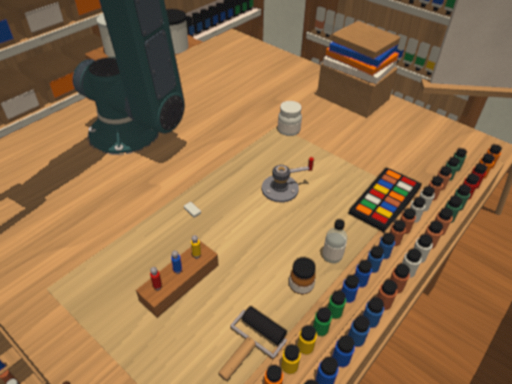

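The top view shows blue as the middle head at about (361,189), the nose at (208,201), and the red handle at (181,183). In the scene view they are at about (177,262), (281,172) and (311,163).

```bash
cat > h.py <<'E'
import cv2,numpy as np
from workcell import robot
from scipy.spatial.transform import Rotation as R
def rot(q): return R.from_quat(np.r_[q[1:],q[0]]).as_matrix()
def ray(n,uv,st=None):
    p=robot.camera_params(n);K=p["intrinsics"]
    a=np.array([(uv[0]-K[0,2])/K[0,0],(uv[1]-K[1,2])/K[1,1]])
    if n!="wrist":
        d=rot(p["orientation"])@np.array([a[0],-a[1],-1]);return np.array(p["origin"]),d/np.linalg.norm(d)
    r=np.hypot(*a);s=np.sinc(r/np.pi);d=np.array([a[0]*s,-a[1]*s,-np.cos(r)])
    T=rot(st["ee_rot"]);H=p["hand_eye"]
    return T@H[:3,3]+st["ee_pos"],T@H[:3,:3]@d
def atz(n,uv,z,st=None):
    o,d=ray(n,uv,st);return o+d*(z-o[2])/d[2]
def tri(*rs):
    A=sum(np.eye(3)-np.outer(d,d) for o,d in rs);b=sum((np.eye(3)-np.outer(d,d))@o for o,d in rs)
    return np.linalg.solve(A,b)
HUE={"blue":(100,125),"red":(174,186),"yellow":(22,32)}
def blobs(img,c,box=None,smin=130,vmin=70):
    h=cv2.cvtColor(img,cv2.COLOR_RGB2HSV).astype(int);lo,hi=HUE[c]
    H=h[...,0]; H=np.where(H<8,H+180,H) if c=="red" else H
    m=((H>=lo)&(H<=hi)&(h[...,1]>smin)&(h[...,2]>vmin)).astype(np.uint8)
    if box: k=np.zeros_like(m);k[box[1]:box[3],box[0]:box[2]]=1;m*=k
    n,_,s,c=cv2.connectedComponentsWithStats(m)
    return sorted([(int(s[i,4]),c[i].round(1).tolist(),s[i,:4].tolist()) for i in range(1,n) if s[i,4]>6],reverse=True)[:4]
E
python3 - <<'E'
from h import *
t=cv2.imread("pics/top0.png")[:,:,::-1].copy();s=cv2.imread("pics/scene0.png")[:,:,::-1].copy()
for c,bt,bs in(("blue",(350,175,372,200),(165,245,190,275)),("red",(170,172,195,195),(300,150,320,180))):
    a=blobs(t,c,bt);b=blobs(s,c,bs);print(c,a,b)
    print(tri(ray("top",a[0][1]),ray("scene",b[0][1])), atz("top",a[0][1],75 if c=="blue" else 97))
print("nose",atz("top",(208,201),75),atz("scene",(281,168),75),tri(ray("top",(208,201)),ray("scene",(281,168))))
im=np.vstack([np.hstack([cv2.resize(t[150:240,170:245],None,fx=5,fy=5),cv2.resize(s[140:230,245:325],None,fx=5,fy=5)])])
cv2.imwrite("pics/c1.png",im[:,:,::-1][:600,:800])
E
```

```text
blue [(17, [359.4, 186.8], [358, 184, 5, 7])] [(93, [176.4, 263.7], [172, 256, 9, 16])]
[ 540.41826192 -258.98090383   74.00438893] [ 541.1995209  -257.59829364   75.        ]
red [(28, [179.8, 182.0], [177, 179, 7, 7])] [(39, [310.3, 162.9], [309, 158, 4, 12])]
[561.67280813 188.36711687  76.46434688] [558.80293378 184.95315858  97.        ]
nose [513.73998095 119.75269791  75.        ] [515.49132277 121.86080469  75.        ] [514.71102302 120.70253627  75.02721114]
```

View pics/c1.png

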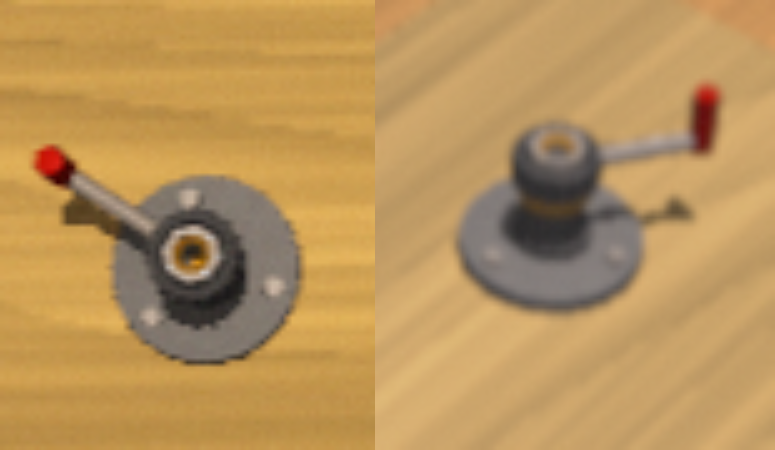

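```bash
cat >> h.py <<'E'
def go(p,ang=None):
    s=robot.observe();T=rot(s["ee_rot"]);d=T.T@(np.array(p)-s["ee_pos"])/1000
    cur=np.arctan2(T[1,0],T[0,0])
    print("shift",d.round(4),"yaw",None if ang is None else round(-(ang-cur),3),"ang",round(cur,3),"ee",s["ee_pos"].round(1))
E
python3 -c "
from h import *
go((541,-258,165),np.pi/2)"
```

```text
shift [ 0.4623 -0.168   0.0657] yaw -1.326 ang 0.245 ee [ 133.2 -533.1  230.2]
```

```bash
python3 -m crank '{"grip":[0,0,0,0,0,0,0,0],"linear":[[0.04,-0.014,0],[0.08,-0.028,0],[0.12,-0.042,0],[0.16,-0.056,0],[0.2,-0.07,0],[0.24,-0.084,0],[0.28,-0.098,0],[0.31,-0.11,0]],"yaw":[-0.12,-0.24,-0.36,-0.48,-0.6,-0.72,-0.84,-0.96]}'
python3 -c "
from h import *
go((541,-258,165),np.pi/2)"
```

```text
clock: 0.77
ee_pos: [409.1, -349.9, 230.8]
ee_rot: [-0.0, 0.822, 0.569, 0.0]
ft_force: [-0.1, -1.1, -0.7]
gripper_width: 85.7
grasp_force: 0.0
shift [0.1323 0.0912 0.0658] yaw -0.359 ang 1.212 ee [ 409.1 -349.9  230.8]
```

```bash
python3 -m crank '{"grip":[0,0,0,0,0,0,0,0],"linear":[[0.03,0.02,0],[0.06,0.04,0.02],[0.09,0.06,0.04],[0.12,0.08,0.06],[0.132,0.091,0.066],[0.132,0.091,0.066],[0.132,0.091,0.066],[0.132,0.091,0.066]],"yaw":[-0.12,-0.24,-0.36,-0.36,-0.36,-0.36,-0.36,-0.36]}'
python3 - <<'E'
from h import *
s=robot.observe();f=robot.grab_frame("wrist");cv2.imwrite("pics/w1.png",f[:,:,::-1])
b=blobs(f,"blue");print(b);print(blobs(f,"yellow"),blobs(f,"red"))
for x in b: print(atz("wrist",x[1],75,s))
go((541,-258,165),np.pi/2)
E
```

```text
clock: 1.43
ee_pos: [539.2, -262.1, 166.0]
ee_rot: [0.0, 0.71, 0.705, -0.0]
ft_force: [-0.2, -0.4, 0.5]
gripper_width: 85.3
grasp_force: 0.0
[]
[(135, [257.1, 119.0], [243, 112, 23, 23])] [(183, [253.0, 256.4], [241, 250, 23, 16]), (28, [488.3, 314.3], [486, 308, 6, 11]), (27, [502.0, 299.7], [498, 298, 8, 5]), (22, [488.7, 328.4], [485, 327, 8, 5])]
shift [0.0044 0.0018 0.0016] yaw -0.008 ang 1.563 ee [ 539.2 -262.4  166.6]
```

View pics/w1.png

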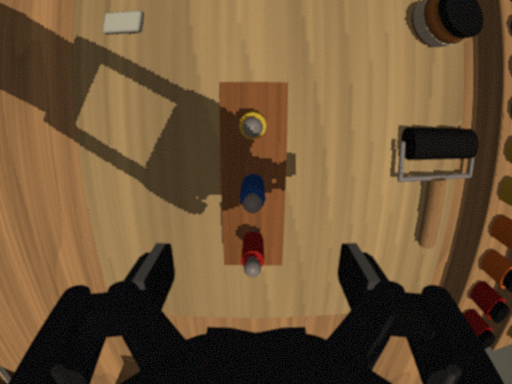

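The wrist view shows the blue head in the middle, with its ball at about (252,203) and its grip at (252,188). It lies centred between the fingers in x.

```bash
python3 - <<'E'
from h import *
s=robot.observe();f=cv2.imread("pics/w1.png")[:,:,::-1].copy()
HUE["blue"]=(100,130)
b=blobs(f,"blue",(235,165,275,215),100,25);print(b)
if b: print(atz("wrist",b[0][1],78,s))
print(atz("wrist",(252,203),106,s), atz("wrist",(252.5,124),106,s),atz("wrist",(253,269),106,s))
E
```

```text
[(437, [252.2, 186.7], [240, 174, 24, 29])]
[ 536.67618586 -254.92376318   78.        ]
[ 536.76845378 -258.88078063  106.        ] [ 537.72976248 -201.98093637  106.        ] [ 536.84395338 -315.30887484  106.        ]
```

```bash
python3 -m crank '{"grip":[0,0,0,0,0,0,0,0],"linear":[[0.0044,-0.002,0.02],[0.0044,-0.002,0.04],[0.0044,-0.002,0.06],[0.0044,-0.002,0.08],[0.0044,-0.002,0.095],[0.0044,-0.002,0.107],[0.0044,-0.002,0.107],[0.0044,-0.002,0.107]],"yaw":[-0.008,-0.008,-0.008,-0.008,-0.008,-0.008,-0.008,-0.008]}'
python3 -m crank '{"grip":[130,130,130,255,255,255,255,255],"linear":[[0,0,0],[0,0,0],[0,0,0],[0,0,0],[0,0,0],[0,0,0],[0,0,0],[0,0,0]],"yaw":[0,0,0,0,0,0,0,0]}'
```

```text
clock: 2.15
ee_pos: [537.2, -257.5, 58.7]
ee_rot: [0.0, 0.707, 0.707, -0.0]
ft_force: [1.3, 0.2, 0.4]
gripper_width: 85.0
grasp_force: 0.0
clock: 2.82
ee_pos: [537.8, -256.8, 58.9]
ee_rot: [0.0, 0.706, 0.708, -0.0]
ft_force: [-1.9, 0.2, 3.6]
gripper_width: 18.7
grasp_force: 58.4
```

```bash
python3 -m crank '{"grip":[255,255,255,255,255,255,255,255],"linear":[[0,0,-0.015],[0,0,-0.035],[0,0,-0.055],[0,0,-0.075],[0,0,-0.095],[0,0,-0.11],[0,0,-0.11],[0,0,-0.11]],"yaw":[0,0,0,0,0,0,0,0]}'
python3 -m crank '{"grip":[255,255,255,255,255,255,255,255],"linear":[[0.03,-0.002,0],[0.065,-0.004,0],[0.1,-0.006,0],[0.135,-0.008,0],[0.17,-0.01,0],[0.205,-0.012,0],[0.24,-0.014,0],[0.27,-0.016,0]],"yaw":[0,0,0,0,0,0,0,0]}'
python3 -m crank '{"grip":[255,255,255,255,255,255,255,255],"linear":[[0.03,-0.002,0],[0.06,-0.004,0],[0.085,-0.006,0],[0.1,-0.007,0],[0.107,-0.007,0],[0.107,-0.007,0],[0.107,-0.007,0],[0.107,-0.007,0]],"yaw":[0,0,0,0,0,0,0,0]}'
python3 - <<'E'
from h import *
s=robot.observe();print(s["ee_pos"],s["ee_rot"],s["ft_force"],s["gripper_width"])
w=robot.grab_frame("wrist");s2=robot.observe();t=robot.grab_frame("scene")
cv2.imwrite("pics/w2.png",w[:,:,::-1]);cv2.imwrite("pics/s2.png",t[:,:,::-1])
im=np.hstack([cv2.resize(w[130:384,140:380],(480,508)),cv2.resize(t[100:225,250:330],(320,508),interpolation=cv2.INTER_CUBIC)])
cv2.imwrite("pics/c2.png",im[:,:,::-1])
E
```

```text
clock: 3.48
ee_pos: [538.0, -256.8, 168.5]
ee_rot: [0.001, 0.706, 0.708, 0.0]
ft_force: [0.3, -0.8, -0.5]
gripper_width: 18.1
grasp_force: 59.1
clock: 4.15
ee_pos: [519.5, 15.6, 165.7]
ee_rot: [-0.002, 0.706, 0.708, -0.001]
ft_force: [0.5, 0.3, -1.0]
gripper_width: 18.5
grasp_force: 59.4
clock: 4.82
ee_pos: [513.7, 119.2, 167.5]
ee_rot: [-0.0, 0.707, 0.707, -0.001]
ft_force: [-0.1, -0.9, -0.9]
gripper_width: 19.0
grasp_force: 59.4
[513.72628258 119.21024615 167.45821567] [-1.43680023e-04  7.06795413e-01  7.07417549e-01 -7.96294826e-04] [-0.07530928 -0.88463141 -0.85861297] 18.995455608727102
```

View pics/c2.png

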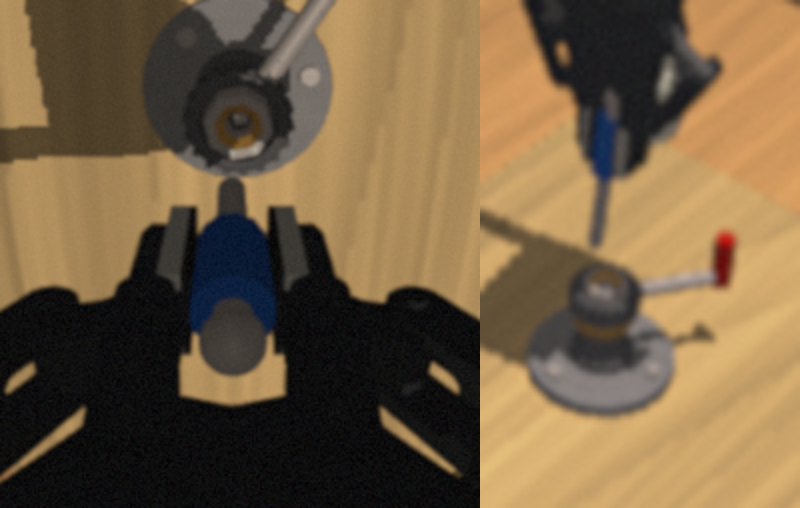

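```bash
python3 - <<'E'
from h import *
s=robot.observe()
for n,uv,z in(("nose",(259,191),75),("ring",(258.5,190.5),75),("foot far edge",(256,220.5),108.7),("far edge6",(256,220.5),114.7),("ball",(256,298.5),214.7)): print(n,atz("wrist",uv,z,s).round(1))
t=cv2.imread("pics/s2.png")[:,:,::-1]
w=cv2.imread("pics/w2.png")
# scene: foot tip & nose
print("scene nose",atz("scene",(250+605/4,100+277/4.064),75),"scene foot",atz("scene",(250+(597-480)/4,100+245/4.064),108.7),"nosefix",atz("scene",(250+(603-480)/4,100+280/4.064),75))
o,d=ray("scene",(250+(597-480)/4,100+245/4.064));print("scene foot ray d",d.round(2))
E
```

```text
nose [516.9 121.7  75. ]
ring [516.5 122.1  75. ]
foot far edge [514.4 109.5 108.7]
far edge6 [514.4 112.  114.7]
ball [514.3 120.4 214.7]
scene nose [749.35254391 330.39954431  75.        ] scene foot [516.28753591 110.78893253 108.7       ] nosefix [517.18073418 118.70262052  75.        ]
scene foot ray d [-0.45  0.61 -0.65]
```

```bash
cat >> h.py <<'E'
def proj(P,st):
    p=robot.camera_params("wrist");K=p["intrinsics"];H=p["hand_eye"]
    c=H[:3,:3].T@(rot(st["ee_rot"]).T@(np.array(P)-st["ee_pos"])-H[:3,3]);v=np.array([c[0],-c[1],-c[2]])
    r=np.hypot(v[0],v[1]);th=np.arctan2(r,v[2]);return K[:2,2]+K[0,0]*th*v[:2]/r
E
python3 - <<'E'
from h import *
s=robot.observe();print(s["ee_pos"])
w=cv2.imread("pics/w2.png")
print([ (r,w[r,252:260].mean(0).astype(int).tolist()) for r in range(208,312,3)])
for yp in(117.5,119.2):
  for th in (0,4,8):
    t=np.radians(th);q=lambda a,r:proj((514.3,yp+a*np.sin(t)+r*np.cos(t),186.5+a*np.cos(t)-r*np.sin(t)),s)[1].round(1)
    print(yp,th,"foot far",q(-77,3.5),q(-71,5),"grip bottom far",q(-22,10),"grip top far",q(18,10),"ball",q(29,0),"balltop",q(36,0))
E
```

```text
[513.97703275 119.1278572  167.95670853]
[(208, [94, 102, 111]), (211, [68, 71, 75]), (214, [64, 67, 70]), (217, [90, 96, 103]), (220, [49, 58, 65]), (223, [46, 50, 54]), (226, [47, 50, 56]), (229, [46, 50, 55]), (232, [46, 49, 55]), (235, [48, 48, 52]), (238, [50, 25, 11]), (241, [47, 22, 6]), (244, [49, 26, 9]), (247, [49, 25, 10]), (250, [49, 24, 8]), (253, [51, 26, 10]), (256, [50, 26, 11]), (259, [49, 25, 9]), (262, [49, 24, 8]), (265, [49, 23, 7]), (268, [58, 30, 13]), (271, [63, 31, 13]), (274, [62, 30, 14]), (277, [63, 33, 14]), (280, [48, 50, 54]), (283, [45, 50, 55]), (286, [45, 49, 53]), (289, [51, 55, 60]), (292, [53, 57, 63]), (295, [55, 59, 65]), (298, [56, 61, 66]), (301, [61, 65, 71]), (304, [61, 65, 71]), (307, [59, 65, 71]), (310, [57, 62, 69])]
117.5 0 foot far 206.2 207.2 grip bottom far 230.4 grip top far 270.4 ball 305.1 balltop 316.4
117.5 4 foot far 213.1 213.7 grip bottom far 232.5 grip top far 267.0 ball 301.2 balltop 311.4
117.5 8 foot far 220.1 220.2 grip bottom far 234.7 grip top far 263.6 ball 297.0 balltop 306.1
119.2 0 foot far 204.0 204.9 grip bottom far 227.5 grip top far 267.0 ball 301.9 balltop 313.1
119.2 4 foot far 211.0 211.5 grip bottom far 229.6 grip top far 263.6 ball 298.0 balltop 308.1
119.2 8 foot far 218.0 218.1 grip bottom far 231.9 grip top far 260.2 ball 293.7 balltop 302.6
```

The wrist view puts the nose at about (259,191), the shank tip at (256,219) and the ball at (256,298). Those positions mean the head has tilted about 7° in the pads, foot towards the robot's right. I'll bring the foot over the countersink and let the nose straighten it.

```bash
python3 -m crank '{"grip":[255,255,255,255,255,255,255,255],"linear":[[0.004,0.001,0.003],[0.009,0.002,0.008],[0.014,0.0023,0.014],[0.014,0.0023,0.02],[0.014,0.0023,0.026],[0.014,0.0023,0.029],[0.014,0.0023,0.029],[0.014,0.0023,0.029]],"yaw":[0,0,0,0,0,0,0,0]}'
python3 - <<'E'
from h import *
s=robot.observe();print(s["ee_pos"],s["ft_force"])
w=robot.grab_frame("wrist");t=robot.grab_frame("scene")
cv2.imwrite("pics/w3.png",w[:,:,::-1]);cv2.imwrite("pics/s3.png",t[:,:,::-1])
im=np.hstack([cv2.resize(w[150:310,200:310],(440,600),interpolation=cv2.INTER_CUBIC)[:,:,:],cv2.resize(t[125:205,255:303],(360,600),interpolation=cv2.INTER_CUBIC)])
cv2.imwrite("pics/c3.png",im[:,:,::-1])
E
```

```text
clock: 5.58
ee_pos: [515.9, 134.2, 138.9]
ee_rot: [-0.0, 0.706, 0.708, -0.0]
ft_force: [0.1, 0.1, -1.0]
gripper_width: 18.6
grasp_force: 59.4
[515.94622726 134.19962438 138.88712957] [ 0.12820623  0.10357731 -0.98700143]
```

View pics/c3.png

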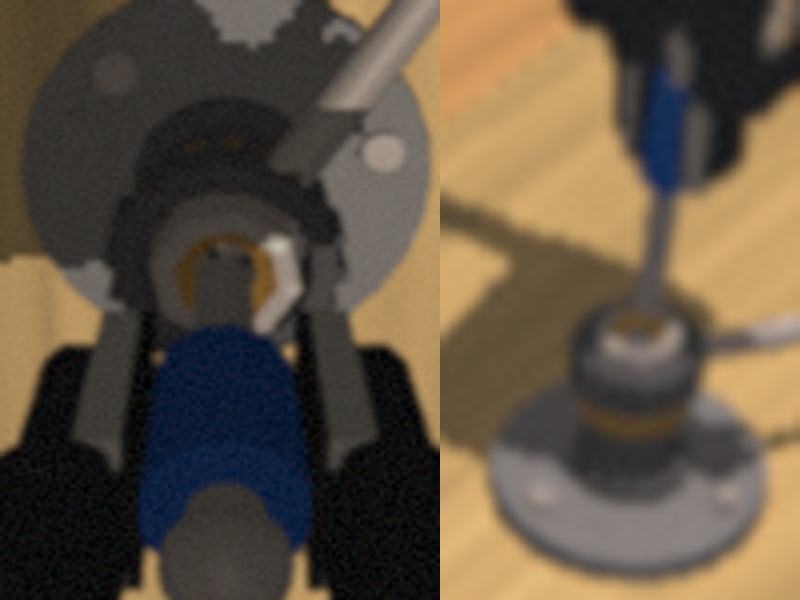

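The wrist crop shows the nose ring centred at (257,221) and the foot's far edge at (256,219). The foot is above the brass mouth.

```bash
python3 - <<'E'
from h import *
s=robot.observe()
print("nose",atz("wrist",(257,220.5),75,s),"footfar",atz("wrist",(256.2,218.8),81.5,s))
print("scene nose",atz("scene",(255+203/7.5,125+330/7.5),75),"foot",atz("scene",(255+210/7.5,125+303/7.5),81))
E
```

```text
nose [517.62808532 122.31423772  75.        ] footfar [516.99907381 126.44395727  81.5       ]
scene nose [519.96032135 120.65940553  75.        ] foot [517.01893419 127.69211584  81.        ]
```

```bash
python3 -m crank '{"grip":[255,255,255,255,255,255],"linear":[[-0.002,0.001,0.002],[-0.002,0.001,0.004],[-0.002,0.001,0.006],[-0.002,0.001,0.008],[-0.002,0.001,0.01],[-0.002,0.001,0.01]],"yaw":[0,0,0,0,0,0]}'
```

```text
clock: 6.18
ee_pos: [516.8, 132.2, 128.6]
ee_rot: [-0.0, 0.706, 0.708, -0.0]
ft_force: [0.1, -0.7, -0.8]
gripper_width: 18.6
grasp_force: 59.4
```

```bash
python3 -m crank '{"grip":[255,255,255,255],"linear":[[0,0,0.001],[0,0,0.002],[0,0,0.003],[0,0,0.003]],"yaw":[0,0,0,0]}'; python3 -m crank '{"grip":[255,255,255],"linear":[[0,0,0.001],[0,0,0.002],[0,0,0.002]],"yaw":[0,0,0]}'
```

```text
clock: 6.52
ee_pos: [517.1, 132.0, 126.2]
ee_rot: [0.0, 0.706, 0.708, -0.0]
ft_force: [-0.3, -0.7, -0.8]
gripper_width: 18.6
grasp_force: 59.4
clock: 6.77
ee_pos: [517.1, 131.7, 124.4]
ee_rot: [0.0, 0.706, 0.708, -0.001]
ft_force: [-1.1, -2.6, 0.2]
gripper_width: 18.5
grasp_force: 59.5
```

```bash
python3 -m crank '{"grip":[255,255,255,255,255],"linear":[[-0.001,0,0],[-0.002,0,0],[-0.003,0,0],[-0.004,0,0],[-0.004,0,0]],"yaw":[0,0,0,0,0]}';python3 -m crank '{"grip":[255,255,255,255,255],"linear":[[-0.001,0,0],[-0.002,0,0],[-0.003,0,0],[-0.003,0,0],[-0.003,0,0]],"yaw":[0,0,0,0,0]}'
```

```text
clock: 7.18
ee_pos: [517.1, 128.6, 124.0]
ee_rot: [-0.0, 0.706, 0.708, 0.0]
ft_force: [0.7, 1.8, -1.2]
gripper_width: 18.4
grasp_force: 59.4
clock: 7.6
ee_pos: [517.0, 127.3, 124.2]
ee_rot: [-0.002, 0.706, 0.708, 0.002]
ft_force: [-0.1, 5.8, -1.2]
gripper_width: 19.0
grasp_force: 59.2
```

```bash
python3 -m crank '{"grip":[255,255,255,255,255],"linear":[[-0.001,0,0],[-0.002,0,0],[-0.003,0,0],[-0.003,0,0],[-0.003,0,0]],"yaw":[0,0,0,0,0]}'; python3 - <<'E'
from h import *
s=robot.observe();print(s["ee_pos"],s["ft_force"])
w=robot.grab_frame("wrist");t=robot.grab_frame("scene")
cv2.imwrite("pics/w4.png",w[:,:,::-1])
im=np.hstack([cv2.resize(w[150:310,200:310],(440,600),interpolation=cv2.INTER_CUBIC)[:,:,:],cv2.resize(t[125:205,255:303],(360,600),interpolation=cv2.INTER_CUBIC)])
cv2.imwrite("pics/c4.png",im[:,:,::-1])
E
```

```text
clock: 8.02
ee_pos: [517.0, 124.6, 124.6]
ee_rot: [-0.002, 0.706, 0.708, 0.002]
ft_force: [-0.7, 6.9, -0.1]
gripper_width: 18.6
grasp_force: 59.4
[516.95867888 124.59369027 124.57731369] [-0.7233388   6.89272622 -0.06182128]
```

View pics/c4.png

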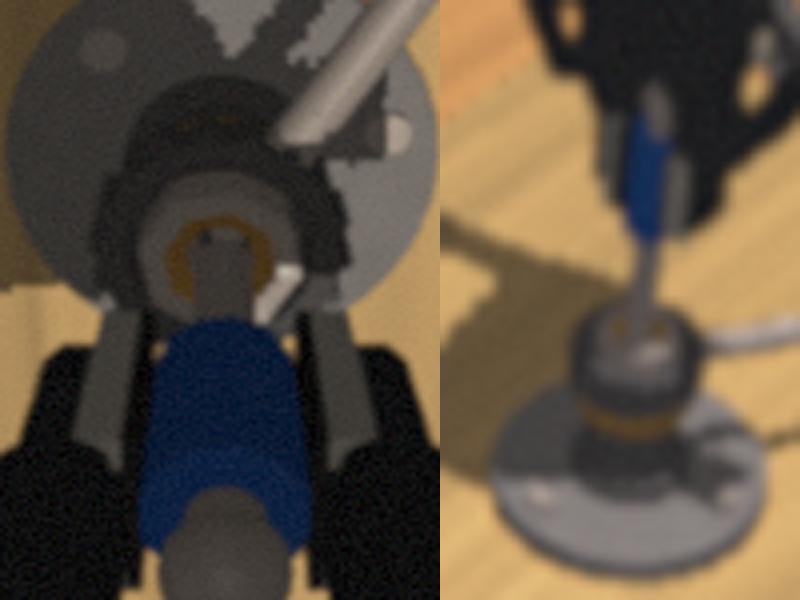

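The foot is in the brass mouth at about (257,215) in the wrist image, and most of the tilt is gone. I'll descend gently and let the bore finish the alignment.

```bash
python3 -m crank '{"grip":[255,255,255,255,255],"linear":[[0,0,0.001],[0,0,0.002],[0,0,0.003],[0,0,0.004],[0,0,0.004]],"yaw":[0,0,0,0,0]}';python3 -m crank '{"grip":[255,255,255,255,255],"linear":[[0,0,0.001],[0,0,0.002],[0,0,0.003],[0,0,0.004],[0,0,0.004]],"yaw":[0,0,0,0,0]}'
```

```text
clock: 8.53
ee_pos: [516.8, 124.8, 121.2]
ee_rot: [-0.002, 0.706, 0.708, 0.002]
ft_force: [-2.5, 6.3, 1.7]
gripper_width: 18.8
grasp_force: 59.7
clock: 8.95
ee_pos: [516.8, 124.9, 117.1]
ee_rot: [-0.002, 0.706, 0.708, 0.002]
ft_force: [-1.2, 6.7, 2.2]
gripper_width: 18.5
grasp_force: 59.7
```

```bash
python3 -m crank '{"grip":[255,255,255,255,255,255],"linear":[[0,0,0.001],[0,0,0.002],[0,0,0.003],[0,0,0.004],[0,0,0.005],[0,0,0.005]],"yaw":[0,0,0,0,0,0]}';python3 -m crank '{"grip":[255,255,255,255,255],"linear":[[0,0,0.001],[0,0,0.002],[0,0,0.003],[0,0,0.004],[0,0,0.004]],"yaw":[0,0,0,0,0]}'
```

```text
clock: 9.45
ee_pos: [516.8, 124.9, 112.0]
ee_rot: [-0.002, 0.706, 0.708, 0.002]
ft_force: [-1.9, 6.6, 1.6]
gripper_width: 18.7
grasp_force: 59.7
clock: 9.87
ee_pos: [516.8, 124.7, 107.9]
ee_rot: [-0.002, 0.706, 0.708, 0.002]
ft_force: [-2.0, 7.0, 1.6]
gripper_width: 18.7
grasp_force: 59.6
```

```bash
python3 -m crank '{"grip":[255,255,255],"linear":[[0.001,-0.0005,0],[0.002,-0.0007,0],[0.002,-0.0007,0]],"yaw":[0,0,0]}';python3 -m crank '{"grip":[255,255,255,255],"linear":[[0,0,0.001],[0,0,0.002],[0,0,0.003],[0,0,0.003]],"yaw":[0,0,0,0]}'
```

```text
clock: 10.12
ee_pos: [516.7, 125.2, 107.8]
ee_rot: [-0.0, 0.706, 0.708, 0.001]
ft_force: [-0.3, 4.7, 0.4]
gripper_width: 18.0
grasp_force: 59.5
clock: 10.45
ee_pos: [516.5, 124.9, 104.2]
ee_rot: [-0.0, 0.706, 0.708, 0.001]
ft_force: [-0.1, 5.4, -0.5]
gripper_width: 18.4
grasp_force: 59.5
```

```bash
python3 -m crank '{"grip":[255,255,255,255],"linear":[[0.001,0,0.001],[0.001,0,0.002],[0.001,0,0.003],[0.001,0,0.003]],"yaw":[0,0,0,0]}';python3 -m crank '{"grip":[255,255,255],"linear":[[0.001,0,0.001],[0.001,0,0.002],[0.001,0,0.002]],"yaw":[0,0,0]}';python3 -m crank '{"grip":[255,255,255],"linear":[[0,0,0.001],[0,0,0.002],[0,0,0.002]],"yaw":[0,0,0]}'
```

```text
clock: 10.78
ee_pos: [516.8, 125.3, 102.8]
ee_rot: [0.0, 0.706, 0.708, 0.0]
ft_force: [-3.4, 4.4, 6.7]
gripper_width: 18.4
grasp_force: 60.4
clock: 11.03
ee_pos: [517.0, 125.7, 102.2]
ee_rot: [0.001, 0.706, 0.708, 0.0]
ft_force: [-4.8, 1.9, 11.4]
gripper_width: 18.2
grasp_force: 61.0
clock: 11.28
ee_pos: [517.2, 125.8, 101.8]
ee_rot: [0.001, 0.706, 0.708, 0.001]
ft_force: [-7.0, 2.6, 18.2]
gripper_width: 18.3
grasp_force: 61.8
```

```bash
python3 -m crank '{"grip":[255,255,255],"linear":[[0,0,-0.002],[0,-0.001,-0.003],[0,-0.0015,-0.003]],"yaw":[0,0,0]}';python3 -m crank '{"grip":[255,255,255],"linear":[[0,0,0.001],[0,0,0.002],[0,0,0.002]],"yaw":[0,0,0]}'
python3 - <<'E'
from h import *
s=robot.observe();print(s["ee_pos"],s["ft_force"],s["ft_torque"])
w=robot.grab_frame("wrist");t=robot.grab_frame("scene")
cv2.imwrite("pics/w5.png",w[:,:,::-1])
im=np.hstack([cv2.resize(w[150:310,200:310],(440,600),interpolation=cv2.INTER_CUBIC)[:,:,:],cv2.resize(t[125:205,255:303],(360,600),interpolation=cv2.INTER_CUBIC)])
cv2.imwrite("pics/c5.png",im[:,:,::-1])
E
```

```text
clock: 11.53
ee_pos: [516.4, 125.6, 102.6]
ee_rot: [0.002, 0.707, 0.708, 0.001]
ft_force: [-0.7, 1.5, 7.0]
gripper_width: 18.5
grasp_force: 60.0
clock: 11.78
ee_pos: [516.7, 125.7, 102.1]
ee_rot: [0.002, 0.707, 0.708, 0.001]
ft_force: [-4.0, 2.6, 12.6]
gripper_width: 18.6
grasp_force: 61.1
[516.67501735 125.65327681 102.14103762] [-4.01060855  2.61800053 12.59501437] [0.29013093 0.71240266 0.01341091]
```

View pics/c5.png

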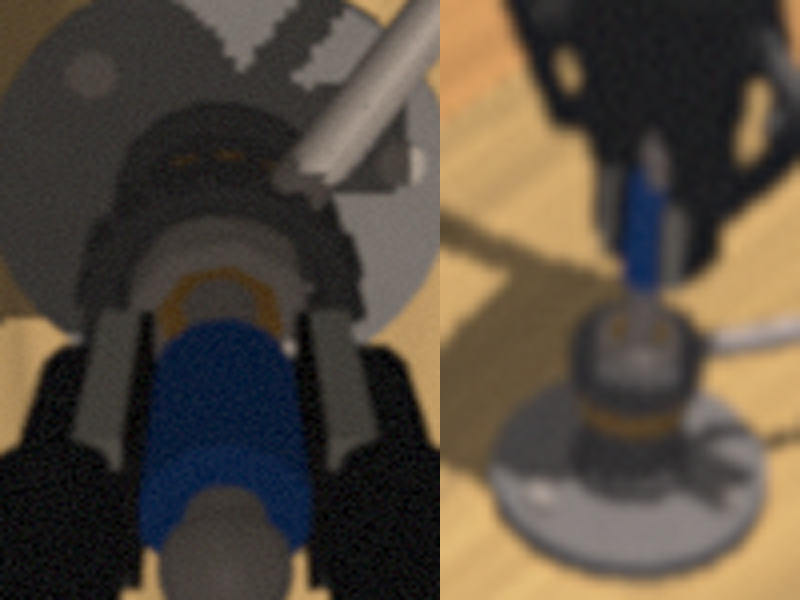

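The scene crop shows the shank in the mouth at about (640,330), with the grip about 23 mm above the nose. That is the spring-pad entry depth, so it isn't the seat. I'll measure the remaining tilt from both views.

```bash
cat > tilt.py <<'E'
from h import *
def sproj(n,P):
    p=robot.camera_params(n);c=rot(p["orientation"]).T@(np.array(P)-p["origin"]);K=p["intrinsics"]
    return np.array([K[0,2]+K[0,0]*c[0]/-c[2],K[1,2]-K[1,1]*c[1]/-c[2]])
s=robot.observe()
t=np.mean([robot.grab_frame("scene").astype(float) for _ in range(2)],0)
w=robot.grab_frame("wrist")
b=t[...,2]-t[...,0]; sub=b[140:172,272:296]; m=(sub>20).astype(np.uint8)
n,l,st,c=cv2.connectedComponentsWithStats(m);k=1+np.argmax(st[1:,4]);ys,xs=np.nonzero(l==k);print(st[k])
rows=[y for y in np.unique(ys)];g=[(y+140,272+np.average(np.arange(24),weights=np.clip(sub[y],0,None)*(np.abs(np.arange(24)-xs.mean())<7))) for y in rows][2:-2]
g=np.array(g);f=np.polyfit(g[:,0],g[:,1],1);print("scene slope dx/dy measured",f[0].round(3),"x at mid",np.polyval(f,155).round(2))
zf=s["ee_pos"][2]-58.8
P=np.array([517,122,zf+75.])
for dx,dy in((0,0),(.1,0),(0,.1)):
    a=sproj("scene",P+np.array([dx*15,dy*15,15]));bb=sproj("scene",P-np.array([dx*15,dy*15,15]));print("model",dx,dy,((a-bb)[0]/(a-bb)[1]).round(3),((a+bb)/2).round(1))
h=w.astype(int);bl=h[...,2]-h[...,0]
r=np.nonzero(bl[:,250:262].mean(1)>18)[0];r=r[(r>200)&(r<300)];print("wrist blue rows",r.min(),r.max())
u=[np.average(np.arange(225,290),weights=np.clip(bl[q,225:290],0,None)*(bl[q,225:290]>15)) for q in range(r.min()+3,r.max(),6)];print("cols",np.round(u,1))
for yp in(122.,124.):
  for th in(0,3,6):
    a=np.radians(th);q=lambda A,R_:proj((517,yp+A*np.sin(a)+R_*np.cos(a),s["ee_pos"][2]+19+A*np.cos(a)-R_*np.sin(a)),s)[1].round(1)
    print(yp,th,"gripbot",q(-22,10),"ball",q(29,0),"top",q(18,10))
E
python3 tilt.py
```

```text
[ 7  7  6 17 72]
scene slope dx/dy measured -0.02 x at mid 281.52
model 0 0 -0.075 [282.5 155.3]
model 0.1 0 -0.187 [282.5 155.3]
model 0 0.1 -0.147 [282.5 155.3]
wrist blue rows 236 279
cols [255.7 255.5 255.7 255.7 256.  255.9 255.4]
122.0 0 gripbot 234.1 ball 309.7 top 275.1
122.0 3 gripbot 235.7 ball 306.8 top 272.5
122.0 6 gripbot 237.3 ball 303.8 top 270.0
124.0 0 gripbot 230.8 ball 306.0 top 271.1
124.0 3 gripbot 232.4 ball 303.1 top 268.6
124.0 6 gripbot 234.0 ball 300.0 top 266.0
```

```bash
python3 -m crank '{"grip":[255,255,150,100,60,60,60,60],"linear":[[0,0,-0.0015],[0,0,-0.002],[0,0,-0.002],[0,0,-0.002],[0,0,-0.002],[0,0,-0.002],[0,0,-0.002],[0,0,-0.002]],"yaw":[0,0,0,0,0,0,0,0]}'
python3 - <<'E'
from h import *
s=robot.observe();print(s["ee_pos"],s["ft_force"],s["gripper_width"])
w=robot.grab_frame("wrist");t=robot.grab_frame("scene")
cv2.imwrite("pics/w6.png",w[:,:,::-1])
im=np.hstack([cv2.resize(w[150:310,200:310],(440,600),interpolation=cv2.INTER_CUBIC)[:,:,:],cv2.resize(t[125:205,255:303],(360,600),interpolation=cv2.INTER_CUBIC)])
cv2.imwrite("pics/c6.png",im[:,:,::-1])
E
```

```text
clock: 12.7
ee_pos: [514.8, 126.0, 99.8]
ee_rot: [-0.0, 0.706, 0.708, -0.0]
ft_force: [-1.4, 0.8, -0.8]
gripper_width: 65.3
grasp_force: 0.0
[514.76267535 126.01643649  99.82412584] [-1.44847572  0.78647622 -0.7587675 ] 65.26577391053993
```

View pics/c6.png

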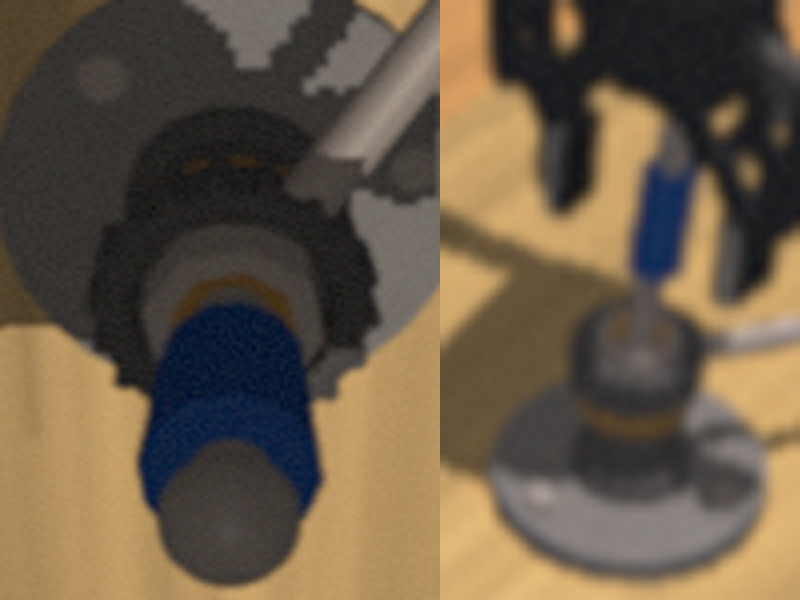

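The head now stands free in the nose. The ball is at (257.5,286.5) in wrist pixels and the nose ring centre at about (258,232).

```bash
python3 - <<'E'
from h import *
s=robot.observe();w=cv2.imread("pics/w6.png")
print("ball",atz("wrist",(257.5,286.5),150,s),"nose",atz("wrist",(258,232),75,s),"nut top",atz("wrist",(258,223),71,s))
h=w.astype(int);bl=h[...,0]-h[...,2];m=(bl>18)[150:310,200:310];ys,xs=np.nonzero(m);print(xs.min()+200,xs.max()+200,ys.min()+150,ys.max()+150)
for y0 in(120,122,124):
  for th in(0,3,6):
    a=np.radians(th);b=np.array([516.8,y0,75]);
    q=lambda A,R_:proj(b+np.array([0,(A-31)*np.sin(a)+R_*np.cos(a),(A-31)*np.cos(a)-R_*np.sin(a)]),s)[1].round(1)
    print(y0,th,"gripbotfar",q(55,10),"topfar",q(95,10),"ball",q(106,0))
E
```

```text
ball [515.77935167 135.81176726 150.        ] nose [516.51752169 123.3421931   75.        ] nut top [516.52392047 127.72397034  71.        ]
235 279 231 285
120 0 gripbotfar 239.9 topfar 282.4 ball 317.2
120 3 gripbotfar 237.4 topfar 275.1 ball 309.9
120 6 gripbotfar 234.8 topfar 267.5 ball 302.0
122 0 gripbotfar 236.6 topfar 278.6 ball 313.6
122 3 gripbotfar 234.0 topfar 271.1 ball 306.1
122 6 gripbotfar 231.5 topfar 263.4 ball 298.1
124 0 gripbotfar 233.2 topfar 274.6 ball 309.9
124 3 gripbotfar 230.7 topfar 267.1 ball 302.3
124 6 gripbotfar 228.1 topfar 259.3 ball 294.1
```

```bash
python3 - <<'E'
from h import *
s=robot.observe()
B=tri(ray("wrist",(257.5,286.5),s),ray("scene",(255+237/7.5,125+148/7.5)))
print("ball",B)
G=tri(ray("wrist",(257.3,243),s),ray("scene",(255+223/7.5,125+222/7.5)));print("grip~",G)
for uvw,uvs in(((257.5,286.5),(255+237/7.5,125+148/7.5)),):
    o,d=ray("scene",uvs);o2,d2=ray("wrist",uvw,s);print(np.linalg.norm(np.cross(B-o,d)),np.linalg.norm(np.cross(B-o2,d2)))
N=np.array([516.6,122,75]);v=B-N;print("len mouth->ball",np.linalg.norm(v),"depth",106-np.linalg.norm(v),"lean deg",np.degrees(np.arctan2(v[1],v[2])),np.degrees(np.arctan2(v[0],v[2])))
E
```

```text
ball [517.0940348  133.75135638 146.0297993 ]
grip~ [515.47006627 134.52980637 111.84681524]
1.4432288735184815 1.4432288735184409
len mouth->ball 71.99701963501828 depth 34.002980364981724 lean deg 9.394071683691259 0.3985039096236039
```

The head leans about 6–8° towards +y within the bore clearance. I'll turn the gripper 90° so the flat pads close along y, and centred on the bore axis they will stand it upright.

```bash
python3 -m crank '{"grip":[60,60,60,60,60,60,60,60],"linear":[[0,0.001,0],[0,0.0018,0],[0,0.0018,0],[0,0.0018,0],[0,0.0018,0],[0,0.0018,0],[-0.002,0.0018,0],[-0.0042,0.0018,0]],"yaw":[0.12,0.24,0.36,0.48,0.6,0.72,0.84,0.96]}'
python3 -m crank '{"grip":[60,60,60,60,60,60,60,60],"linear":[[0,0,0],[0,0,0],[0,0,0],[0,0,0],[0,0,0],[0,0,0],[0,0,0],[0,0,0]],"yaw":[0.12,0.24,0.36,0.48,0.6,0.61,0.61,0.61]}'
python3 -c "
from h import *
go((516.6,121.8,100),0)
s=robot.observe();w=robot.grab_frame('wrist')
cv2.imwrite('pics/c7.png',w[:,:,::-1])"
```

```text
clock: 13.47
ee_pos: [516.8, 122.1, 100.2]
ee_rot: [0.0, 0.954, 0.299, -0.0]
ft_force: [0.3, 1.2, 0.5]
gripper_width: 65.6
grasp_force: 0.0
clock: 14.13
ee_pos: [516.8, 122.1, 100.3]
ee_rot: [0.0, 1.0, 0.003, -0.0]
ft_force: [0.4, -0.2, -0.5]
gripper_width: 65.5
grasp_force: 0.0
shift [-0.0002  0.0003  0.0003] yaw 0.005 ang 0.005 ee [516.8 122.1 100.3]
```

View pics/c7.png

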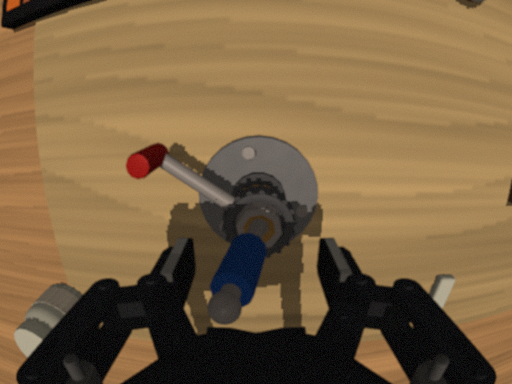

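The wrist view now shows the head leaning towards +y (left), with the ball at (226,303). The nose centre is at about (260,229) and the foot disc at (259,188).

```bash
python3 - <<'E'
from h import *
s=robot.observe()
print("nose",atz("wrist",(260,229),75,s),"disc",atz("wrist",(259,188),8,s),"handle",atz("wrist",(139,165),97,s))
E
```

```text
nose [516.56596121 119.11120953  75.        ] disc [522.85511944 119.07013134   8.        ] handle [562.30483439 183.69977663  97.        ]
```

```bash
python3 -m crank '{"grip":[60,60,60,60],"linear":[[0,0.001,0],[0,0.0024,0],[0,0.0024,0],[0,0.0024,0]],"yaw":[0.005,0.005,0.005,0.005]}'
python3 -m crank '{"grip":[120,130,140,150,160,170,180,190],"linear":[[0,0,0],[0,0,0],[0,0,0],[0,0,0],[0,0,0],[0,0,0],[0,0,0],[0,0,0]],"yaw":[0,0,0,0,0,0,0,0]}'
python3 -m crank '{"grip":[200,220,255,255],"linear":[[0,0,0],[0,0,0],[0,0,0],[0,0,0]],"yaw":[0,0,0,0]}'
```

```text
clock: 14.52
ee_pos: [516.8, 119.6, 100.3]
ee_rot: [0.0, 1.0, -0.001, 0.0]
ft_force: [-0.2, -0.3, -0.7]
gripper_width: 65.9
grasp_force: 0.0
clock: 15.18
ee_pos: [516.8, 119.7, 100.2]
ee_rot: [0.0, 1.0, -0.001, -0.0]
ft_force: [-0.6, 0.7, -0.4]
gripper_width: 21.8
grasp_force: 0.1
clock: 15.52
ee_pos: [516.6, 119.7, 100.1]
ee_rot: [-0.0, 1.0, -0.001, -0.0]
ft_force: [-0.6, 1.3, -1.1]
gripper_width: 18.9
grasp_force: 58.5
```

```bash
python3 -m crank '{"grip":[255,255,255],"linear":[[0,0,0.001],[0,0,0.002],[0,0,0.002]],"yaw":[0,0,0]}';python3 -m crank '{"grip":[255,255,255],"linear":[[0,0,0.001],[0,0,0.0015],[0,0,0.0015]],"yaw":[0,0,0]}'
```

```text
clock: 15.77
ee_pos: [516.7, 120.0, 98.2]
ee_rot: [-0.0, 1.0, -0.001, -0.0]
ft_force: [0.4, 1.4, -0.9]
gripper_width: 18.8
grasp_force: 58.5
clock: 16.02
ee_pos: [516.8, 120.1, 96.9]
ee_rot: [-0.0, 1.0, -0.001, 0.0]
ft_force: [0.3, 2.5, 1.4]
gripper_width: 18.6
grasp_force: 58.4
```

```bash
python3 -m crank '{"grip":[255,255,255],"linear":[[0,0,0.001],[0,0,0.0015],[0,0,0.0015]],"yaw":[0,0,0]}';python3 -m crank '{"grip":[255,255,255],"linear":[[0,0,0.001],[0,0,0.0015],[0,0,0.0015]],"yaw":[0,0,0]}'
```

```text
clock: 16.27
ee_pos: [517.0, 119.9, 95.5]
ee_rot: [-0.0, 1.0, -0.001, 0.0]
ft_force: [-0.7, 2.4, 1.4]
gripper_width: 18.6
grasp_force: 58.6
clock: 16.52
ee_pos: [516.9, 119.7, 93.7]
ee_rot: [0.0, 1.0, -0.001, 0.0]
ft_force: [0.5, 2.8, -0.5]
gripper_width: 18.8
grasp_force: 58.6
```

```bash
python3 -m crank '{"grip":[255,255,255],"linear":[[0,0,0.001],[0,0,0.0015],[0,0,0.0015]],"yaw":[0,0,0]}';python3 -m crank '{"grip":[255,255,255],"linear":[[0,0,0.001],[0,0,0.0015],[0,0,0.0015]],"yaw":[0,0,0]}';python3 -m crank '{"grip":[255,255,255],"linear":[[0,0,0.001],[0,0,0.001],[0,0,0.001]],"yaw":[0,0,0]}'
```

```text
clock: 16.77
ee_pos: [516.8, 119.6, 92.1]
ee_rot: [0.0, 1.0, -0.001, 0.0]
ft_force: [0.2, 2.7, 1.9]
gripper_width: 18.5
grasp_force: 58.6
clock: 17.02
ee_pos: [516.9, 119.6, 90.9]
ee_rot: [0.0, 1.0, -0.001, 0.0]
ft_force: [-0.2, 2.7, 3.3]
gripper_width: 18.8
grasp_force: 58.8
clock: 17.27
ee_pos: [517.0, 119.6, 90.8]
ee_rot: [0.0, 1.0, -0.001, 0.0]
ft_force: [-1.5, 2.0, 6.0]
gripper_width: 18.8
grasp_force: 59.2
```

```bash
python3 -m crank '{"grip":[255,255,255],"linear":[[0,0,0.001],[0,0,0.001],[0,0,0.001]],"yaw":[0,0,0]}';python3 -m crank '{"grip":[255,255,255],"linear":[[0,0,0.001],[0,0,0.001],[0,0,0.001]],"yaw":[0,0,0]}'
```

```text
clock: 17.52
ee_pos: [517.2, 119.7, 90.8]
ee_rot: [0.0, 1.0, -0.001, 0.001]
ft_force: [-2.0, 2.0, 10.2]
gripper_width: 18.3
grasp_force: 59.6
clock: 17.77
ee_pos: [517.3, 119.7, 90.7]
ee_rot: [0.0, 1.0, -0.001, 0.001]
ft_force: [-3.2, 1.1, 13.5]
gripper_width: 18.6
grasp_force: 60.0
```

```bash
python3 - <<'E'
from h import *
s=robot.observe()
fs=[robot.grab_frame("scene") for _ in range(1)];w=robot.grab_frame("wrist");s=robot.observe()
cv2.imwrite("pics/s8.png",fs[0][:,:,::-1]);cv2.imwrite("pics/w8.png",w[:,:,::-1])
h=w.astype(int);bl=h[...,2]-h[...,0];m=(bl>18);m[:150]=0;m[:,:225]=0;m[:,290:]=0
ys,xs=np.nonzero(m);print("wrist blue",xs.min(),xs.max(),ys.min(),ys.max())
c=s["ee_pos"]
for e in(70,74,78,82,86):  # height of grasp point above the foot
    b=np.array([c[0],c[1],c[2]+19-e]);q=lambda A,r:proj(b+[r,0,A],s)[1].round(1)
    print(e,"foot z",(b[2]).round(1),"gripbotfar",q(55,10),"topfar",q(95,10),"ball",q(106,0))
col=w[225:320,250:262].mean((1)).astype(int);print([(225+i,col[i].tolist()) for i in range(0,95,3)])
E
```

```text
wrist blue 233 279 236 304
70 foot z 39.7 gripbotfar 234.7 topfar 278.0 ball 314.9
74 foot z 35.7 gripbotfar 231.4 topfar 272.6 ball 308.4
78 foot z 31.7 gripbotfar 228.3 topfar 267.5 ball 302.2
82 foot z 27.7 gripbotfar 225.3 topfar 262.6 ball 296.3
86 foot z 23.7 gripbotfar 222.4 topfar 258.0 ball 290.7
[(225, [60, 45, 27]), (228, [52, 48, 43]), (231, [53, 48, 44]), (234, [50, 45, 44]), (237, [12, 24, 48]), (240, [7, 22, 46]), (243, [10, 24, 48]), (246, [8, 23, 47]), (249, [7, 22, 47]), (252, [9, 23, 48]), (255, [10, 25, 48]), (258, [9, 23, 47]), (261, [8, 22, 47]), (264, [8, 22, 47]), (267, [10, 24, 48]), (270, [9, 24, 49]), (273, [10, 24, 48]), (276, [7, 23, 48]), (279, [8, 26, 55]), (282, [10, 28, 57]), (285, [8, 26, 56]), (288, [25, 33, 53]), (291, [52, 47, 43]), (294, [52, 47, 43]), (297, [49, 45, 41]), (300, [53, 49, 44]), (303, [57, 51, 47]), (306, [58, 53, 50]), (309, [60, 55, 51]), (312, [61, 56, 52]), (315, [64, 59, 55]), (318, [66, 61, 57])]
```

```bash
python3 -m crank '{"grip":[255,255,255,120,60,60,60,60],"linear":[[0,0,-0.001],[0,0,-0.002],[0,0,-0.003],[0,0,-0.003],[0,0,-0.003],[0,0,-0.003],[0,0,-0.003],[0,0,-0.003]],"yaw":[0,0,0,0,0,0,0,0]}'
python3 -m crank '{"grip":[60,60,60,60,60,255,255,255],"linear":[[0,0,-0.02],[0,0,-0.04],[0,0,-0.06],[0,0,-0.075],[0,0,-0.075],[0,0,-0.075],[0,0,-0.075],[0,0,-0.075]],"yaw":[0,0,0,0,0,0,0,0]}'
python3 -m crank '{"grip":[255,255,255,255],"linear":[[0,0,0],[0,0,0],[0,0,0],[0,0,0]],"yaw":[0,0,0,0]}'
python3 - <<'E'
from h import *
s=robot.observe();w=robot.grab_frame("wrist");cv2.imwrite("pics/w9.png",w[:,:,::-1])
t=robot.grab_frame("scene");cv2.imwrite("pics/s9.png",t[:,:,::-1]);tp=robot.grab_frame("top")
im=np.hstack([cv2.resize(w[150:310,200:310],(440,600),interpolation=cv2.INTER_CUBIC),cv2.resize(t[125:205,255:303],(360,600),interpolation=cv2.INTER_CUBIC)])
cv2.imwrite("pics/c9.png",im[:,:,::-1])
print(s["ee_pos"],s["ft_force"],s["gripper_width"],s["qpos"])
E
```

```text
clock: 18.53
ee_pos: [516.6, 119.4, 90.3]
ee_rot: [0.0, 1.0, -0.001, -0.0]
ft_force: [0.7, 0.2, -0.8]
gripper_width: 65.2
grasp_force: 0.0
clock: 19.2
ee_pos: [515.8, 119.5, 163.9]
ee_rot: [0.0, 1.0, -0.001, -0.002]
ft_force: [-0.2, 0.5, 0.7]
gripper_width: 30.1
grasp_force: 0.0
clock: 19.53
ee_pos: [516.6, 119.7, 165.4]
ee_rot: [0.0, 1.0, -0.001, -0.0]
ft_force: [-0.1, 0.5, 0.0]
gripper_width: 0.0
grasp_force: 0.0
[516.63178923 119.67191524 165.3800311 ] [-0.1177342   0.47199875  0.02006551] 0.03828419206830438 [ 1.20774198e-01  6.63625267e-02  1.52394462e+00 -1.35578916e-04
  1.55198912e+00  1.69373316e+00]
```

View pics/c9.png

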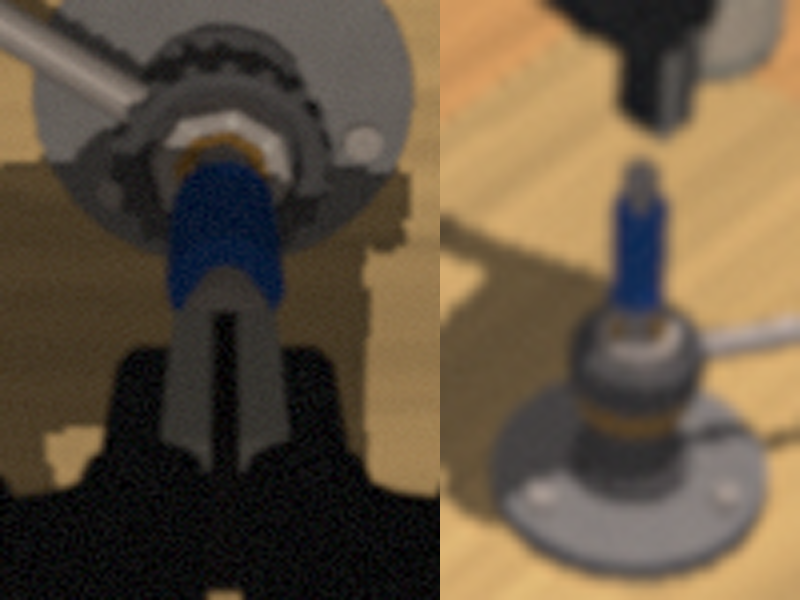

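The head now stands upright by itself in the nose, with the ball top at about (640,160) in the scene crop. I'll press on the ball with shut fingers to verify the depth and seating.

```bash
python3 -m crank '{"grip":[255,255,255,255,255],"linear":[[0,0,0.003],[0,0,0.006],[0,0,0.009],[0,0,0.012],[0,0,0.012]],"yaw":[0,0,0,0,0]}';python3 -m crank '{"grip":[255,255,255],"linear":[[0,0,0.0015],[0,0,0.003],[0,0,0.003]],"yaw":[0,0,0]}';python3 -m crank '{"grip":[255,255,255],"linear":[[0,0,0.001],[0,0,0.002],[0,0,0.002]],"yaw":[0,0,0]}'
```

```text
clock: 20.1
ee_pos: [516.2, 119.6, 152.6]
ee_rot: [0.0, 1.0, -0.001, -0.001]
ft_force: [-0.2, -0.4, 0.8]
gripper_width: 0.3
grasp_force: 0.0
clock: 20.35
ee_pos: [516.6, 119.7, 150.4]
ee_rot: [0.0, 1.0, -0.001, -0.0]
ft_force: [-0.2, 0.6, 0.0]
gripper_width: -0.3
grasp_force: 0.0
clock: 20.6
ee_pos: [516.7, 119.7, 148.6]
ee_rot: [0.0, 1.0, -0.001, -0.0]
ft_force: [0.3, -1.2, 0.5]
gripper_width: 0.0
grasp_force: 0.0
```

```bash
for i in 1 2; do python3 -m crank '{"grip":[255,255,255],"linear":[[0,0,0.001],[0,0,0.0015],[0,0,0.0015]],"yaw":[0,0,0]}'|grep -E "ee_pos|ft"; done
```

```text
ee_pos: [517.1, 119.7, 147.9]
ft_force: [-1.0, -0.8, 2.1]
ee_pos: [517.9, 119.8, 147.6]
ft_force: [-0.5, 0.0, 6.3]
```

```bash
for i in 1; do python3 -m crank '{"grip":[255,255,255],"linear":[[-0.0005,0,0.001],[-0.001,0,0.0015],[-0.001,0,0.0015]],"yaw":[0,0,0]}'|grep -E "ee_pos|ft";python3 -m crank '{"grip":[255,255,255],"linear":[[-0.0005,0,0.0005],[-0.0005,0,0.001],[-0.0005,0,0.001]],"yaw":[0,0,0]}'|grep -E "ee_pos|ft"; done
```

```text
ee_pos: [517.5, 119.9, 147.4]
ft_force: [0.9, -0.5, 8.7]
ee_pos: [517.6, 119.9, 147.4]
ft_force: [0.6, 0.2, 11.5]
```

The press met a firm stop with the ball top at 147.4 mm, so the foot is at about z=34.5, 40 mm below the nose's top. It is seated. Next is the lever.

```bash
python3 -m crank '{"grip":[255,255,135,135,135,135],"linear":[[0,0,-0.005],[0,0,-0.015],[0,0,-0.03],[0,0,-0.03],[0,0,-0.03],[0,0,-0.03]],"yaw":[0,0,0,0,0,0]}'
python3 -c "
from h import *
go((563,184.5,175),0.953)"
```

```text
clock: 22.1
ee_pos: [514.9, 119.7, 172.5]
ee_rot: [0.0, 1.0, -0.001, -0.001]
ft_force: [0.3, -0.0, -0.1]
gripper_width: 40.6
grasp_force: 0.0
shift [ 0.048  -0.0649 -0.0026] yaw -0.955 ang -0.002 ee [514.9 119.7 172.5]
```

```bash
python3 -m crank '{"grip":[135,135,135,135,135,135,135,135],"linear":[[0.01,-0.013,0],[0.02,-0.026,0],[0.03,-0.039,0],[0.04,-0.052,0],[0.048,-0.065,0],[0.048,-0.065,0],[0.048,-0.065,0],[0.048,-0.065,0]],"yaw":[-0.12,-0.24,-0.36,-0.48,-0.6,-0.72,-0.84,-0.955]}'
python3 - <<'E'
from h import *
go((563,184.5,175),0.953)
s=robot.observe();w=robot.grab_frame("wrist");cv2.imwrite("pics/w10.png",w[:,:,::-1])
for b in blobs(w,"red",None,130,50): print(b,atz("wrist",b[1],90,s))
E
```

```text
clock: 22.77
ee_pos: [562.8, 184.8, 171.3]
ee_rot: [-0.0, 0.887, 0.461, -0.002]
ft_force: [-0.7, 0.6, -0.5]
gripper_width: 40.2
grasp_force: 0.0
shift [-0.0001  0.0003 -0.0037] yaw 0.006 ang 0.959 ee [562.8 184.8 171.3]
(694, [350.1, 26.8], [331, 11, 39, 33]) [700.79325419 255.9907857   90.        ]
(564, [418.8, 64.1], [403, 49, 32, 31]) [737.5259365  202.39197411  90.        ]
(402, [252.6, 194.3], [244, 180, 18, 29]) [562.95914136 188.98625706  90.        ]
```

```bash
python3 -m crank '{"grip":[135,135,135,135,135,135,135],"linear":[[0.001,-0.002,0.02],[0.001,-0.002,0.04],[0.001,-0.002,0.06],[0.001,-0.002,0.08],[0.001,-0.002,0.092],[0.001,-0.002,0.096],[0.001,-0.002,0.096]],"yaw":[0,0,0,0,0,0,0]}'
cat > f.py <<'E'
from h import *
s=robot.observe();r=s["ee_pos"][:2]-np.array([516.7,119.6]);F=s["ft_force"];T=rot(s["ee_rot"])
R0=np.hypot(*r);print("r %.1f theta %.3f toolang %.3f Ftan_push %.1f F_rad %.1f Fz %.1f"%(R0,np.arctan2(r[1],r[0]),np.arctan2(T[1,0],T[0,0]),-(F[0]*r[1]-F[1]*r[0])/R0,(F[:2]@r)/R0,F[2]),"w",round(s["gripper_width"],1))
E
python3 f.py
```

```text
clock: 23.4
ee_pos: [561.2, 186.3, 75.4]
ee_rot: [-0.0, 0.889, 0.458, -0.002]
ft_force: [0.1, -0.5, -0.4]
gripper_width: 40.5
grasp_force: 0.0
r 80.2 theta 0.982 toolang 0.952 Ftan_push -0.3 F_rad -0.3 Fz -0.4 w 40.5
```

```bash
python3 -m crank '{"grip":[135,135,135,135,135],"linear":[[-0.0001,0.003,0],[-0.0003,0.006,0],[-0.0006,0.0095,0],[-0.0006,0.0095,0],[-0.0006,0.0095,0]],"yaw":[0.04,0.08,0.12,0.12,0.12]}' >/dev/null; python3 f.py
python3 -m crank '{"grip":[135,135,135,135,135],"linear":[[0,0.002,0],[-0.0001,0.004,0],[-0.0002,0.006,0],[-0.0002,0.006,0],[-0.0002,0.006,0]],"yaw":[0.025,0.05,0.075,0.075,0.075]}'>/dev/null; python3 f.py
```

```text
r 81.5 theta 0.847 toolang 0.833 Ftan_push -0.5 F_rad -0.3 Fz -0.9 w 40.2
r 81.0 theta 0.799 toolang 0.757 Ftan_push 4.9 F_rad 0.2 Fz 3.0 w 40.1
```

```bash
for i in 1 2 3; do python3 -m crank '{"grip":[135,135,135,135],"linear":[[-0.0001,0.002,0],[-0.0002,0.004,0],[-0.0002,0.006,0],[-0.0002,0.006,0]],"yaw":[0.025,0.05,0.075,0.075]}'>/dev/null; python3 f.py; done
```

```text
r 80.9 theta 0.723 toolang 0.682 Ftan_push 5.1 F_rad 0.8 Fz 2.2 w 39.9
r 80.9 theta 0.649 toolang 0.607 Ftan_push 4.4 F_rad 0.6 Fz 2.4 w 40.2
r 80.8 theta 0.575 toolang 0.532 Ftan_push 4.9 F_rad -0.2 Fz 2.2 w 40.4
```

```bash
for i in 1 2 3 4; do python3 -m crank '{"grip":[135,135,135,135],"linear":[[-0.0001,0.002,0],[-0.0002,0.004,0],[-0.0002,0.006,0],[-0.0002,0.006,0]],"yaw":[0.025,0.05,0.075,0.075]}'>/dev/null; python3 f.py; done
```

```text
r 80.7 theta 0.500 toolang 0.457 Ftan_push 5.4 F_rad -0.4 Fz 1.8 w 40.2
r 80.6 theta 0.426 toolang 0.382 Ftan_push 5.6 F_rad 0.6 Fz 1.6 w 39.7
r 80.5 theta 0.352 toolang 0.307 Ftan_push 5.4 F_rad -0.5 Fz 1.8 w 40.1
r 80.4 theta 0.279 toolang 0.232 Ftan_push 5.7 F_rad -0.9 Fz 2.1 w 40.2
```

```bash
for i in 1 2; do python3 -m crank '{"grip":[135,135,135,135],"linear":[[-0.0001,0.002,0],[-0.0002,0.004,0],[-0.0002,0.006,0],[-0.0002,0.006,0]],"yaw":[0.025,0.05,0.075,0.075]}'>/dev/null; python3 f.py; done
```

```text
r 80.2 theta 0.207 toolang 0.157 Ftan_push 6.0 F_rad -0.0 Fz 1.7 w 39.9
r 80.1 theta 0.135 toolang 0.082 Ftan_push 6.6 F_rad -1.1 Fz 1.5 w 40.4
```

```bash
for i in 1; do python3 -m crank '{"grip":[135,135,135,135],"linear":[[-0.0001,0.002,0],[-0.0002,0.004,0],[-0.0002,0.006,0],[-0.0002,0.006,0]],"yaw":[0.025,0.05,0.075,0.075]}'>/dev/null; python3 f.py; python3 -m crank '{"grip":[135,135],"linear":[[0,0,0],[0,0,0]],"yaw":[0,0]}'>/dev/null; python3 f.py; done
```

```text
r 80.0 theta 0.062 toolang 0.007 Ftan_push 6.7 F_rad -0.2 Fz 0.6 w 40.3
r 80.0 theta 0.063 toolang 0.008 Ftan_push 6.5 F_rad -1.0 Fz 2.2 w 40.1
```

```bash
for i in 1 2; do python3 -m crank '{"grip":[135,135,135,135],"linear":[[-0.0001,0.002,0],[-0.0002,0.004,0],[-0.0002,0.006,0],[-0.0002,0.006,0]],"yaw":[0.025,0.05,0.075,0.075]}'>/dev/null; python3 f.py; python3 -m crank '{"grip":[135,135],"linear":[[0,0,0],[0,0,0]],"yaw":[0,0]}'>/dev/null; python3 f.py; done
```

```text
r 79.8 theta -0.010 toolang -0.068 Ftan_push 6.9 F_rad 0.3 Fz 0.8 w 39.8
r 79.9 theta -0.010 toolang -0.067 Ftan_push 7.1 F_rad -1.0 Fz 1.8 w 40.2
r 79.7 theta -0.083 toolang -0.143 Ftan_push 7.2 F_rad 0.4 Fz 1.6 w 40.0
r 79.7 theta -0.082 toolang -0.142 Ftan_push 7.5 F_rad -1.1 Fz 1.7 w 40.3
```

```bash
for i in 1; do python3 -m crank '{"grip":[135,135,135,135,135,135],"linear":[[-0.0001,0.002,0],[-0.0002,0.004,0],[-0.0002,0.006,0],[-0.0002,0.006,0],[-0.0002,0.006,0],[-0.0002,0.006,0]],"yaw":[0.025,0.05,0.075,0.075,0.075,0.075]}'>/dev/null; python3 f.py; done; python3 -m crank '{"grip":[135,135],"linear":[[0,0,0],[0,0,0]],"yaw":[0,0]}'>/dev/null; python3 f.py
```

```text
r 79.6 theta -0.155 toolang -0.217 Ftan_push 7.5 F_rad 0.1 Fz 0.9 w 40.3
r 79.6 theta -0.155 toolang -0.217 Ftan_push 8.0 F_rad -0.5 Fz 1.5 w 40.3
```

The push has reached about 7.8 N, some 2.8 N over the free drag, which is snug. I'll back off to centre and retreat upwards.

```bash
python3 -m crank '{"grip":[135,135,135,135,135],"linear":[[0,-0.003,0],[0,-0.007,0],[0,-0.012,0],[0,-0.012,0],[0,-0.012,0]],"yaw":[0,0,0,0,0]}'; python3 -m crank '{"grip":[135,135,135,135,135,135,135],"linear":[[0,0,-0.01],[0,0,-0.03],[0,0,-0.06],[0,0,-0.09],[0,0,-0.12],[0,0,-0.12],[0,0,-0.12]],"yaw":[0,0,0,0,0,0,0]}'
python3 - <<'E'
from h import *
t=robot.grab_frame("scene");cv2.imwrite("pics/s11.png",t[:,:,::-1])
b=blobs(t,"red",(250,130,340,200),130,60);print(b)
for x in b[:1]: p=atz("scene",x[1],78);print(p,np.arctan2(p[1]-119.6,p[0]-516.7))
cv2.imwrite("pics/c11.png",cv2.resize(t[110:300,130:340],(630,570),interpolation=cv2.INTER_CUBIC)[:,:,::-1])
E
```

```text
clock: 29.82
ee_pos: [597.1, 115.8, 77.1]
ee_rot: [0.0, 0.994, -0.108, -0.0]
ft_force: [0.4, -1.6, 0.3]
gripper_width: 40.3
grasp_force: 0.0
clock: 30.4
ee_pos: [598.6, 115.7, 201.6]
ee_rot: [-0.001, 0.994, -0.109, 0.004]
ft_force: [0.1, -0.1, -0.4]
gripper_width: 40.3
grasp_force: 0.0
[(59, [306.2, 183.3], [304, 177, 6, 13])]
[599.91344283 116.11899077  78.        ] -0.04180791849507348
```

View pics/c11.png

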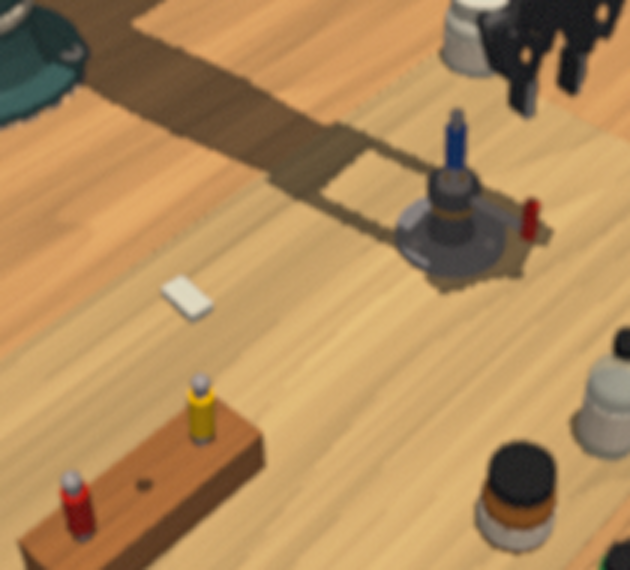

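The head stands upright in the nose at about (455,140), and the lever has swung to about (530,218). The red and yellow heads are still in the rack, and the robot is clear of everything.

```bash
python3 -c "
from workcell import robot
print(robot.job_done())"
```

```text
the job is handed in; nothing more can be done
None
```

The blue head is set on the seat about 40 mm below the nose's top, the collet nut is turned clockwise to about 2.8 N over its free drag (snug), the lever is released, and the job was handed in at about 30 s; no verdict came back.

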